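Hold the matching contact probe on the test spot

ROBOT

A 6-joint arm with a two-finger parallel gripper is mounted at the origin on a cart in front of the work surface, level with it; the furniture and walls round the work are solid. World frame = base frame: x ahead of the robot, y to its left, z up, the work surface at z = 0. Lengths are in m, angles in rad, forces in N, time in s.
With the tool pointing down it reaches from about 0.35 to 0.975 m from the base axis. Payload 4.9 kg.
Tool frame: the origin (TCP) lies at the very end of the fingers, on their centre line; the grasp point (between the pads) lies 19 mm behind it; z points along the fingers, y is the line along which they close (so a half turn about z gives the same grasp; the last joint's range is limited). The gripper opens to 85 mm and grips with 20 to 120 N. Pads are 22 mm wide; open, the fingers measure 114 mm over their backs; the gripper's body (76 mm by 85 mm) begins 54 mm behind the grasp point. The pads swing forward as they close: fully open they stand 13 mm farther back than shut.
Start: joints at [-0.119, 0.053, 1.613, -0, 1.476, -0.119], TCP at [0.625, 0, 0.231] pointing down, gripper open.
Joint ranges: [-3.01, 3.01], [-1.01, 2.22], [0.06, 2.58], [-1.02, 4.17], [0.09, 2.62], [-3.14, 3.14]. Speed limits (rad/s): [2.57, 2.57, 3.14, 3.14, 3.14, 3.14].

INTERFACE

Orientations are given as a unit quaternion [w, x, y, z].
In Python, from bench import status, capture, manip gives the robot as it stands.
- The arm moves only by the shell command python3 -m crank 'ROWS' [OPENING] [FORCE]. ROWS is JSON, one flat list of numbers, 6 for each row, row after row: the shift along the world's x, y, z normalised to -1 to 1, where 1 is 0.02 m, then the turn, a rotation vector about the world's x, y, z normalised to -1 to 1, where 1 is 4 degrees. A call has 1 to 20 rows; each row shifts and turns the commanded pose from where the row before left it; what a row does not reach is not made up. A row lasts 1/10 s, in which the tool goes at most 50 mm and 8.59 degrees, less where a joint would pass 70% of its speed; a pose out of reach is approached as far as the arm can. A call with a number of a shift or a turn outside -1 to 1 is refused whole. A call with a gripper value outside its range is refused whole. OPENING is the gripper command: -1 is shut, 1 is fully open, values between are in proportion, set as the call begins (- or left out, the last holds). The fingers move at their own pace and stop on an object; FORCE is the grip in N (left out, the last holds). Time passes only in rows, so rows that do not move let the fingers close. It gives the time, the measured TCP pose, the force and the opening at its end, in the units of the state.
- status.get_state(): the state, without advancing time (a new reading comes with each control period).
- capture(name): name is "scene" or "side" or "wrist"; returns a dict with "img" (384x512x3 uint8, red, green, blue), "camera_matrix" (3x3 intrinsics, pixels), "rvec" (rotation vector, rad) and "tvec" (3), from world to camera coordinates, as OpenCV has them. Camera axes: x right, y down, z forward; pixel columns grow to the right and rows downward; lengths in m; the calibration is good to about 2 mm. The wrist camera is an equidistant fisheye: a pixel r from the principal point sees the ray r / f radians off the axis. A picture is of the moment at which its call begins. There is no depth.
- manip.sign_off(): hands the job in, once; it reports no verdict.
The state is a dict: "time": time; "qpos": joint angles; "joint_velocities": joint speeds; "joint_efforts": joint torques, N m; "tool_pos": TCP position; "ee_rot": TCP orientation; "ft_force": force on the tool from outside, world axes, zero at the start; "wrist_torque": the same for the moment, N m; "width": finger opening in m.
Only numpy, scipy, OpenCV 4.12 (cv2) and the standard library are available. Lean on these libraries where they do the work, as an engineer would, in place of code of your own. Each camera call takes 0.05 s, during which the arm holds its last target. There are 200 camera calls.

TASK

Take from the rack the one probe whose round brass foot is the same size as the blue spot on the inclined sprung panel, leaving the other two probes in their nests and the things round about where they are. Set its foot flat and centred on the spot, the probe square to the panel's face, and press gently until the red pointers stand within the green bands (panel 4 to 9 mm in, never down to its stop). Finish while still holding the probe there: do not put it down or let go.

Things in the scene. Friction and masses are not known exactly. Their poses are not given: they have to be found in the camera images.
- probe_medium: Medium contact probe, loose, about 80 g, standing on its foot in one of the three nests of the rack. From the bottom: brass disc foot 30 mm in diameter and 8 mm thick, steel stem 12 mm in diameter up to 40 mm, black cylindrical handle 20 mm in diameter from 40 to 110 mm, small aluminium button to 113.5 mm. Origin: centre of the foot's flat underside; z runs up the handle. The three probes differ only in their foot (22, 30 and 38 mm)
- probe_small: Small contact probe, loose, about 80 g, standing on its foot in one of the three nests of the rack. From the bottom: brass disc foot 22 mm in diameter and 8 mm thick, steel stem 12 mm in diameter up to 40 mm, black cylindrical handle 20 mm in diameter from 40 to 110 mm, small aluminium button to 113.5 mm. Origin: centre of the foot's flat underside; z runs up the handle. The three probes differ only in their foot (22, 30 and 38 mm)
- probe_large: Large contact probe, loose, about 80 g, standing on its foot in one of the three nests of the rack. From the bottom: brass disc foot 38 mm in diameter and 8 mm thick, steel stem 12 mm in diameter up to 40 mm, black cylindrical handle 20 mm in diameter from 40 to 110 mm, small aluminium button to 113.5 mm. Origin: centre of the foot's flat underside; z runs up the handle. The three probes differ only in their foot (22, 30 and 38 mm)
- rack: Grey slab 60 x 210 x 16 mm, fixed to the worktop, origin at the centre of its underside, long side along its y. Three equal round nests, 43 mm wide and 8 mm deep (nest floor 8 mm above the worktop), at y = -75, 0 and +75 mm; which probe stands in which nest varies, and the rack and the stage may change sides
- stage: Test stage fixed to the worktop: dark base 120 x 104 x 14 mm with a grey inclined block carrying a white square panel 80 x 80 x 8 mm. Origin: centre of its underside, on the worktop; at yaw 0 the panel's face leans by 20 degrees (0.35 rad) towards the robot (-x). Two thin aluminium index posts (12 mm wide, facing the robot) beside the panel, 48 mm left and right of its centre, end level with about 1 mm above its face
- spot (a point): Centre of the blue round spot, 30 mm in diameter, on the middle of the white panel's face (80 mm above the worktop when not pressed); four short black ticks point at it. z is the outward normal of the face (20 degrees from vertical), x runs up the slope, y along it; the point moves with the panel
- pad (a joint): How far the white panel is pressed in along its normal, in m: 0 at rest, 0.014 at the stop. It is sprung: it begins to move at about 1.5 N and needs 0.5 N more for each mm (about 5 N at 6.5 mm). Red pointers on the panel's two sides stand beside green bands on the index posts while it is 4 to 9 mm in
- orange_jar: Bystander, loose: round jar with an orange lid, 56 mm in diameter, 62 mm tall. Origin: centre of its underside
- cover_slips: Bystander, loose: small white and dark red carton, 41 x 56 x 50 mm. Origin: centre of its underside
- bench_timer: Bystander, loose: flat white bench timer with a display, 62 x 66 x 18 mm. Origin: centre of its underside
- petri_a: Bystander, loose: shallow round glass dish, 61 mm in diameter, 13 mm tall. Origin: centre of its underside

How it is judged:
By the outcome, as a careful person would: the job done as asked, in the order asked, and still so for the second after the job is handed in, while the arm keeps its last pose, push and grip.
It also fails if it takes over 40 s, if anything falls off the work surface, if the arm or the gripper's body presses on something with over 40 N, if the wrist force passes 120 N, or if a joint passes its speed limit or range.

## Working session

There is one attempt and no reset: what is moved stays moved. The work goes in short steps, Python scripts to look and compute and a shell command to move; the robot and the scene stay as the last step left them, time stands still between calls to the robot, and variables do not carry over. Pictures are saved under pics/ and viewed, on a budget of 10 in all, crops included, one or two more only if the job needs it, and the job is handed in when it is done.

```bash
mkdir -p pics; ls; cat > h.py <<'E'
import numpy as np, cv2
from bench import status, capture, manip
def grab(name, fn):
    c=capture(name); np.savez(f'pics/{fn}.npz',**{k:np.asarray(v) for k,v in c.items()})
    cv2.imwrite(f'pics/{fn}.png',c['img'][:,:,::-1]); return c
def load(fn): return dict(np.load(f'pics/{fn}.npz'))
def proj(c,P): return cv2.projectPoints(np.array(P,float).reshape(-1,3),c['rvec'],c['tvec'],c['camera_matrix'],None)[0][:,0]
def ray(c,uv):
    R=cv2.Rodrigues(c['rvec'])[0]; t=np.ravel(c['tvec'])
    d=R.T@np.linalg.inv(c['camera_matrix'])@[uv[0],uv[1],1]; return -R.T@t,d
def onz(c,uv,z):
    o,d=ray(c,uv); return o+d*(z-o[2])/d[2]
E
python3 - <<'E'
from h import *
a=grab('scene','s0');b=grab('side','d0')
for c in(a,b): print(c['camera_matrix'].round(1).tolist(),ray(c,(256,192)))
print(status.get_state())
E
```

```text
pics
[[410.2, 0.0, 253.8], [0.0, 410.2, 178.3], [0.0, 0.0, 1.0]] (array([-0.15321158, -0.62760195,  0.6478034 ]), array([ 0.6085007 ,  0.57731177, -0.5455043 ]))
[[456.1, 0.0, 252.5], [0.0, 456.1, 199.1], [0.0, 0.0, 1.0]] (array([-0.01347492, -0.85991893,  0.98391602]), array([ 0.40082775,  0.65410565, -0.64170688]))
{'time': 0.1, 'qpos': array([-1.18983649e-01,  5.33139327e-02,  1.61416448e+00,  6.92518141e-07,
        1.47598570e+00, -1.18987490e-01]), 'joint_velocities': array([ 1.02520546e-03,  1.52357724e-05, -4.06457037e-03, -1.95354473e-03,
        1.12231594e-03, -1.27532393e-04]), 'joint_efforts': array([ 6.14647306e-04, -3.94903493e+01, -3.71363103e+01, -4.52310599e-05,
        3.99340541e-03, -4.17574097e-05]), 'tool_pos': array([6.24437047e-01, 7.81293530e-05, 2.30166981e-01]), 'ee_rot': array([-7.35739138e-04,  7.07105137e-01,  7.07107806e-01, -5.78170014e-04]), 'ft_force': array([-0.38943547, -0.16514953,  0.35943359]), 'wrist_torque': array([ 0.00563518, -0.03494379, -0.06048098]), 'width': 0.08535267104994884}
```

View pics/s0.png

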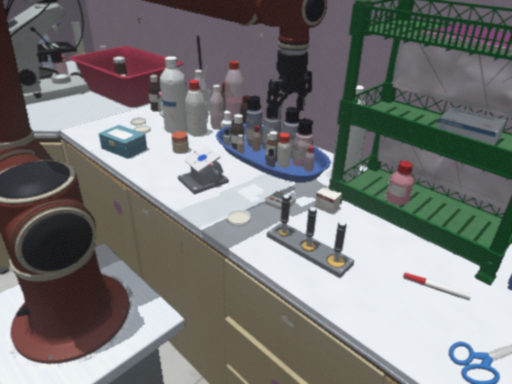

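View pics/d0.png

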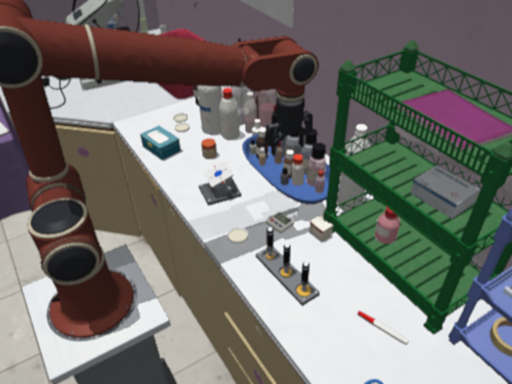

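Scene image: the rack is at about (309,246), with probes at (285,230), (308,246) and (336,262). The stage is at (203,172), with its blue spot near (202,157). In the side image the rack is at (287,273) and the stage at (218,180). I'll enlarge both in one composite.

```bash
python3 - <<'E'
from h import *
a=load('s0')['img'];b=load('d0')['img']
def cr(i,x,y,w,h): return cv2.resize(i[y:y+h,x:x+w],(400,300),interpolation=cv2.INTER_CUBIC)
m=np.vstack([np.hstack([cr(a,260,190,100,84) if 0 else cr(a,258,190,108,81),cr(a,164,135,80,60)]),np.hstack([cr(b,238,222,108,81),cr(b,180,150,80,60)])])
cv2.imwrite('pics/m0.png',m[:,:,::-1])
E
```

```text
(no output)
```

View pics/m0.png

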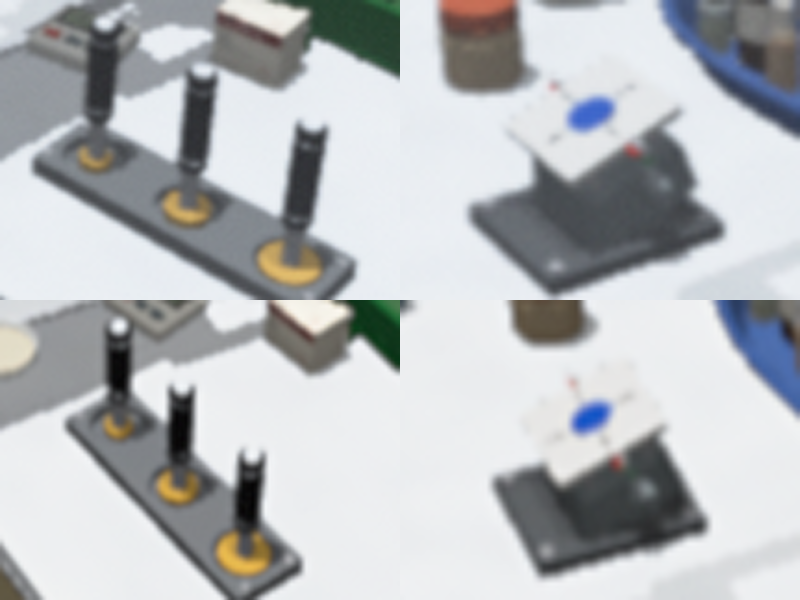

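```bash
cat > m.py <<'E'
from h import *
from scipy.optimize import least_squares
a=load('s0');b=load('d0')
def tri(ua,ub):
    A=[];y=[]
    for c,u in((a,ua),(b,ub)):
        o,d=ray(c,u);d/=np.linalg.norm(d);M=np.eye(3)-np.outer(d,d);A.append(M);y.append(M@o)
    return np.linalg.lstsq(np.vstack(A),np.hstack(y),rcond=None)[0]
k=400/108
ta=[(258+x/k,190+y/k) for x,y in((106,20),(202,71),(314,124))]
tb=[(238+x/k,222+y/k) for x,y in((119,25),(181,86),(252,154))]
for p,q in zip(ta,tb): print('top',tri(p,q).round(4),onz(a,p,.1215).round(4),onz(b,q,.1215).round(4))
def blue(c,x0,y0,w,h):
    i=c['img'][y0:y0+h,x0:x0+w].astype(float); m=np.clip(i[...,2]-i[...,0]-40,0,None); 
    yy,xx=np.mgrid[:h,:w]; return x0+(m*xx).sum()/m.sum(),y0+(m*yy).sum()/m.sum()
ua,ub=blue(a,190,145,24,24),blue(b,208,163,22,22); s=tri(ua,ub)
print('spot',ua,ub,s,onz(a,ua,.08),onz(b,ub,.08))
ca=np.array([(510,130),(588,60),(682,108),(572,180)]);ca=np.c_[164+(ca[:,0]-400)/5,135+ca[:,1]/5]
cb=np.array([(525,408),(620,362),(665,425),(560,486)]);cb=np.c_[180+(cb[:,0]-400)/5,150+(cb[:,1]-300)/5]
from scipy.spatial.transform import Rotation as R
ba=np.array([(472,205),(553,283),(722,225)]);ba=np.c_[164+(ba[:,0]-400)/5,135+ba[:,1]/5]
bb=np.array([(494,480),(543,566),(706,522)]);bb=np.c_[180+(bb[:,0]-400)/5,150+(bb[:,1]-300)/5]
print('base',[onz(a,u,.014).round(3).tolist() for u in ba],[onz(b,u,.014).round(3).tolist() for u in bb])
print('corn',[tri(u,v).round(3).tolist() for u,v in zip(ca,cb)])
Rt=lambda y:R.from_euler('z',y)*R.from_euler('y',-.349)
C=np.array([[-1,-1,0],[-1,1,0],[1,1,0],[1,-1,0]])*.04
for sh in range(4):
    CC=np.roll(C,sh,0)
    f=lambda p:np.r_[(proj(a,p[:3]+Rt(p[3]).apply(CC))-ca).ravel(),(proj(b,p[:3]+Rt(p[3]).apply(CC))-cb).ravel()]
    for sg in (1,):
        r=least_squares(f,[*s,0.]);print(sh,r.x,r.cost)
E
python3 m.py
```

```text
top [ 0.475  -0.1308  0.1213] [ 0.4751 -0.13    0.1215] [ 0.4747 -0.1319  0.1215]
top [ 0.4797 -0.2027  0.1173] [ 0.4748 -0.206   0.1215] [ 0.4773 -0.206   0.1215]
top [ 0.4826 -0.281   0.1188] [ 0.4795 -0.2826  0.1215] [ 0.4811 -0.2829  0.1215]
spot (np.float64(201.65057332528667), np.float64(157.24019312009656)) (np.float64(217.7238189626693), np.float64(172.97158903204493)) [0.49913776 0.21313365 0.07913262] [0.49820967 0.21214721 0.08      ] [0.49864575 0.21184241 0.08      ]
base [[0.448, 0.265, 0.014], [0.43, 0.164, 0.014], [0.541, 0.145, 0.014]] [[0.448, 0.262, 0.014], [0.434, 0.165, 0.014], [0.545, 0.145, 0.014]]
corn [[0.483, 0.272, 0.052], [0.55, 0.271, 0.07], [0.529, 0.165, 0.089], [0.456, 0.174, 0.066]]
0 [ 0.50402556  0.21927818  0.06896314 -1.60788598] 110.5024680715141
1 [ 0.50670865  0.22340023  0.06583245 -3.067386  ] 156.52461089750074
2 [0.51122486 0.23010496 0.06139586 1.66167448] 62.088201501497124
3 [ 0.50680936  0.22390078  0.06632249 -0.12222337] 13.248401331896414
```

```bash
cat >> h.py <<'E'
def fproj(c,P):
    K=c['camera_matrix']; X=(cv2.Rodrigues(c['rvec'])[0]@np.array(P,float).reshape(-1,3).T).T+np.ravel(c['tvec'])
    r=np.hypot(X[:,0],X[:,1]); th=np.arctan2(r,X[:,2]); return np.c_[K[0,2]+K[0,0]*th*X[:,0]/r,K[1,2]+K[1,1]*th*X[:,1]/r]
def fray(c,uv):
    K=c['camera_matrix'];R=cv2.Rodrigues(c['rvec'])[0];v=(np.array(uv)-K[:2,2])/[K[0,0],K[1,1]];th=np.linalg.norm(v)
    return -R.T@np.ravel(c['tvec']),R.T@np.r_[np.sin(th)*v/th,np.cos(th)]
def fonz(c,uv,z):
    o,d=fray(c,uv);return o+d*(z-o[2])/d[2]
E
python3 - <<'E'
from h import *
c=grab('wrist','w0'); print(c['camera_matrix'],fray(c,(256.5,192.5)))
print(fproj(c,[[.4985,.212,.08],[.476,-.206,.1215],[.476,-.206,.016]]))
cv2.imwrite('pics/w0b.png',cv2.resize(c['img'][:,:,::-1],(768,576)))
E
```

```text
[[297.31863964   0.         256.88510457]
 [  0.         297.31863964 191.43589617]
 [  0.           0.           1.        ]] (array([0.6245422 , 0.08413066, 0.3722167 ]), array([-0.00227317, -0.32774365, -0.94476395]))
[[134.88347329 -18.15418333]
 [142.08225381 340.77309765]
 [162.19942083 292.85194913]]
```

View pics/w0b.png

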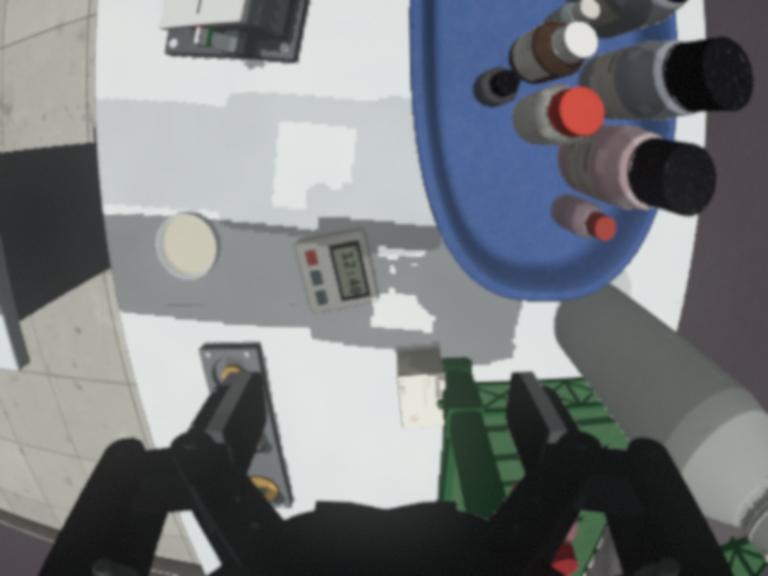

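Wrist view: image up is +y and right is +x, and the fingers close along world x. The stage is at the top left and the rack at the lower left. I'll put the wrist camera over the stage to measure the spot and yaw.

```bash
python3 -m crank '[-0.9,0.9,0,0,0,0,-0.9,0.9,0,0,0,0,-0.9,0.9,0,0,0,0,-0.9,0.9,0,0,0,0,-0.9,0.9,0,0,0,0,-0.9,0.9,0,0,0,0,-0.9,0.9,0,0,0,0,0,0,0,0,0,0,0,0,0,0,0,0]'
python3 - <<'E'
from h import *
c=grab('wrist','w1'); u=fproj(c,[.4985,.212,.08])[0];print(u)
x,y=(u-[80,60]).astype(int).clip(0);print(x,y)
cv2.imwrite('pics/w1b.png',cv2.resize(c['img'][y:y+120,x:x+160,::-1],(800,600),interpolation=cv2.INTER_CUBIC))
E
```

```text
time: 1.05
tool_pos: [0.4988, 0.1261, 0.2312]
ee_rot: [0.0, 0.707, 0.707, -0.0]
ft_force: [0.9, 0.3, -0.0]
width: 0.0857
[256.53220553  91.28271071]
176 31
```

View pics/w1b.png

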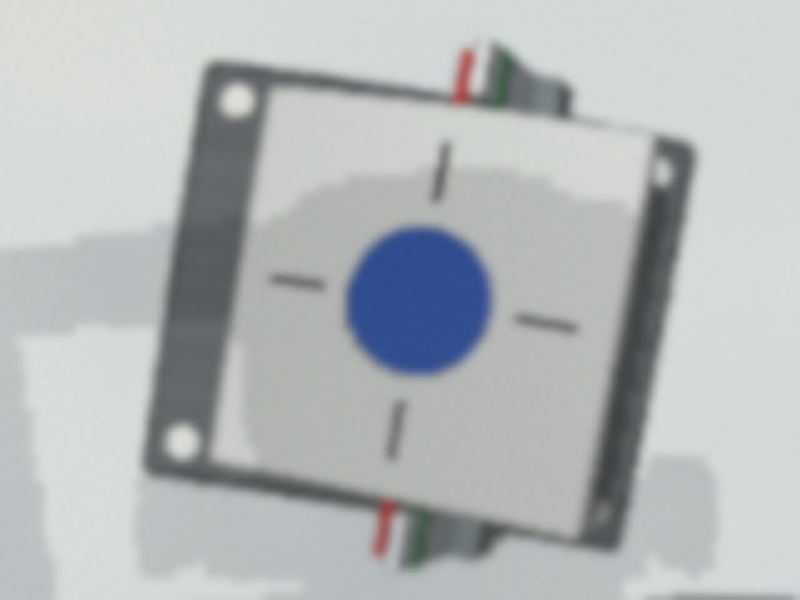

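The crop shows the blue spot at (419,300) and ticks ending at (446,142), (391,459), (270,278) and (577,328), close to my prediction. I'll compute its pose and move on to look at the rack.

```bash
cat > st.py <<'E'
from h import *
from scipy.spatial.transform import Rotation as R
from scipy.optimize import least_squares
c=load('w1'); f=lambda p:(np.array(p)+.5)/5-.5+[176,31]
m=np.clip(c['img'][31:151,176:336].astype(float)@[-1,0,1]-40,0,None); m[:40]=0; m[80:]=0
yy,xx=np.mgrid[:120,:160]; u=np.array([176+(m*xx).sum()/m.sum(),31+(m*yy).sum()/m.sum()])
s=fonz(c,u,.08);print(u,s)
T=np.array([f(p) for p in((446,142),(391,459),(270,278),(577,328))])
# tick outer ends: same radius r, unknown
def g(p):
    Q=R.from_euler('z',p[2])*R.from_euler('y',-.349); r=p[3]
    P=np.r_[p[0],p[1],.08]+Q.apply([[0,r,0],[0,-r,0],[-r,0,0],[r,0,0],[0,0,0]])
    return (fproj(c,P)-np.vstack([T,u])).ravel()
r=least_squares(g,[s[0],s[1],-.15,.03]);print(r.x,r.fun.round(2))
E
python3 st.py
python3 -m crank '[-0.05,-1,0,0,0,0,-0.05,-1,0,0,0,0,-0.05,-1,0,0,0,0,-0.05,-1,0,0,0,0,-0.05,-1,0,0,0,0,-0.05,-1,0,0,0,0,-0.05,-1,0,0,0,0,-0.05,-1,0,0,0,0,-0.05,-1,0,0,0,0,-0.05,-1,0,0,0,0,-0.05,-1,0,0,0,0,-0.05,-1,0,0,0,0,-0.05,-1,0,0,0,0,-0.05,-1,0,0,0,0,-0.05,-1,0,0,0,0,-0.05,-1,0,0,0,0,-0.05,-1,0,0,0,0,-0.05,-1,0,0,0,0,-0.05,-1,0,0,0,0,0,0,0,0,0,0]'
python3 - <<'E'
from h import *
c=grab('wrist','w2'); u=fproj(c,[[.476,-.206,.1215],[.476,-.206,.016]]);print(u)
x,y=(u[0]-[80,60]).astype(int).clip(0);print(x,y)
cv2.imwrite('pics/w2b.png',cv2.resize(c['img'][y:y+120,x:x+160,::-1],(800,600),interpolation=cv2.INTER_CUBIC))
E
```

```text
[259.36644121  90.63902529] [0.5012409  0.21264062 0.08      ]
[ 0.50115139  0.21262185 -0.16526273  0.03192545] [ 0.   -0.09  0.05  0.09  0.12 -0.04 -0.07  0.01 -0.09  0.02]
time: 3.1
tool_pos: [0.4796, -0.2568, 0.231]
ee_rot: [-0.0, 0.708, 0.706, -0.0]
ft_force: [0.5, -0.3, 0.7]
width: 0.0854
[[252.42448505 132.22383486]
 [253.71466606 120.72407395]]
172 72
```

View pics/w2b.png

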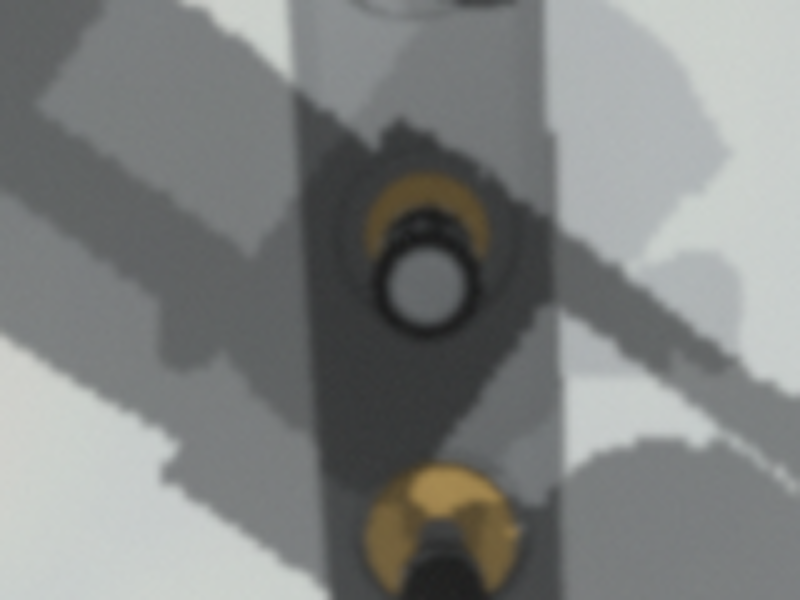

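The middle probe's button is at crop (427,283), with its foot at about (428,235) and 124 wide. The next foot is 154 wide, a ratio of 1.24, so this is the medium probe next to the large one.

```bash
python3 - <<'E'
from h import *
c=load('w2'); f=lambda p:(np.array(p)+.5)/5-.5+[172,72]
print(fonz(c,f((427,283)),.1215),fonz(c,f((428,235)),.016)); s=status.get_state();print(s['tool_pos'],s['ee_rot'])
o=fonz(c,f((366,235)),.016);p=fonz(c,f((490,235)),.016);print('foot dia',np.linalg.norm(o-p))
print('large',np.linalg.norm(fonz(c,f((366,535)),.016)-fonz(c,f((520,535)),.016)))
E
```

```text
[ 0.47989039 -0.20255941  0.1215    ] [ 0.48017215 -0.20344635  0.016     ]
[ 0.47973479 -0.25553582  0.23097379] [-4.07823515e-04  7.08117163e-01  7.06094836e-01 -2.09210315e-05]
foot dia 0.029607420976905344
large 0.03859629807974167
```

```bash
python3 -m crank '[0,0.875,0,0,0,0,0,0.875,0,0,0,0,0,0.875,0,0,0,0,0,0,-1,0,0,0,0,0,-1,0,0,0,0,0,-1,0,0,0,0,0,-1,0,0,0,0,0,-1,0,0,0,0,0,-1,0,0,0,0,0,-1,0,0,0,0,0,-1,0,0,0,0,0,-0.45,0,0,0,0,0,0,0,0,0,0,0,0,0,0,0]'
python3 -m crank '[0,0,0,0,0,0,0,0,0,0,0,0,0,0,0,0,0,0,0,0,0,0,0,0,0,0,0,0,0,0,0,0,0,0,0,0,0,0,0,0,0,0,0,0,0,0,0,0]' -1 60
python3 -c "
from h import *
s=status.get_state();print(s['tool_pos'],s['width'],s['ft_force'])"
```

```text
time: 4.55
tool_pos: [0.4805, -0.2011, 0.0632]
ee_rot: [0.001, 0.707, 0.707, 0.0]
ft_force: [-0.6, 0.1, 0.7]
width: 0.0849
time: 5.35
tool_pos: [0.4802, -0.2017, 0.0627]
ee_rot: [0.0, 0.707, 0.707, -0.0]
ft_force: [-0.9, 0.4, 3.9]
width: 0.0185
[ 0.48015569 -0.20173233  0.06270532] 0.018504178622208156 [-0.93434408  0.35940872  3.85464663]
```

```bash
python3 -m crank '[0,0,0.5,0,0,0,0,0,1,0,0,0,0,0,1,0,0,0,0,0,1,0,0,0,0,0,1,0,0,0,0,0,1,0,0,0,0,0,1,0,0,0,0,0,1,0,0,0,0,0,1,0,0,0,0,1,0,0,0,0,0,1,0,0,0,0,0,1,0,0,0,0,0,1,0,0,0,0,0,1,0,0,0,0,0,1,0,0,0,0,0,1,0,0,0,0,0,1,0,0,0,0,0,1,0,0,0,0,0,1,0,0,0,0,0,1,0,0,0,0]'
python3 -m crank '[-0.03,1,0,0,0,0,-0.03,1,0,0,0,0,-0.03,1,0,0,0,0,-0.03,1,0,0,0,0,-0.03,1,0,0,0,0,-0.03,1,0,-0.1645,-0.986,0,-0.03,1,0,-0.1645,-0.986,0,-0.03,1,0,-0.1645,-0.986,0,-0.03,1,0,-0.1645,-0.986,0,-0.03,1,0,-0.1645,-0.986,0,0,0,-0.9,0,0,0,0,0,-0.9,0,0,0,0,0,-0.9,0,0,0,0,0,-0.7,0,0,0,0,0,0,0,0,0,0,0,0,0,0,0,0,0,0,0,0,0]'
cat > view.py <<'E'
import sys
from h import *
from scipy.spatial.transform import Rotation as R
t=sys.argv[1]; S=np.array([.5012,.2126,.08]); Q=R.from_euler('z',-.165)*R.from_euler('y',-.349)
s=status.get_state(); q=s['ee_rot'];T=R.from_quat(np.r_[q[1:],q[0]])
foot=s['tool_pos']+T.apply([0,0,.0547]); print('t',s['time'],s['tool_pos'],s['ft_force'],s['wrist_torque'],s['width'])
print('tool z in panel frame',Q.inv().apply(T.apply([0,0,1])).round(4),'foot in panel mm',(Q.inv().apply(foot-S)*1e3).round(2), 'toolx in panel',Q.inv().apply(T.apply([1,0,0])).round(2))
w=grab('wrist','w'+t);a=grab('scene','s'+t);b=grab('side','d'+t)
def cr(i,x,y,w,h,W=400,H=300): return cv2.resize(i[y:y+h,x:x+w],(W,H),interpolation=cv2.INTER_CUBIC)
print('proj spot w',fproj(w,S),'foot w',fproj(w,foot),'s',proj(a,[S,foot]).round(1).tolist(),'d',proj(b,[S,foot]).round(1).tolist())
u=fproj(w,foot)[0]; x=int(np.clip(u[0]-100,0,312)); y=int(np.clip(u[1]-112,0,234)); print('wcrop',x,y)
m=np.hstack([cr(w['img'],x,y,200,150,800-266,400),np.vstack([cr(a['img'],164,110,80,60,266,200),cr(b['img'],180,130,80,60,266,200)])])
cv2.imwrite(f'pics/m{t}.png',m[:,:,::-1])
E
python3 view.py 3
```

```text
time: 7.35
tool_pos: [0.4796, 0.0195, 0.2322]
ee_rot: [-0.0, 0.707, 0.707, -0.0]
ft_force: [-0.0, 0.0, -2.0]
width: 0.0188
time: 9.05
tool_pos: [0.4747, 0.2187, 0.1657]
ee_rot: [0.142, 0.696, 0.696, 0.102]
ft_force: [-0.8, -0.3, -0.9]
width: 0.0187
t 9.05 [0.47472296 0.21870867 0.16572549] [-0.7845087  -0.32918413 -0.93944948] [ 0.05800863  0.2281231  -0.00322221] 0.018650900689320588
tool z in panel frame [ 1.7e-03  9.0e-04 -1.0e+00] foot in panel mm [ 3.92  1.72 35.13] toolx in panel [-0.16  0.99  0.  ]
proj spot w [[251.96614507 197.86664081]] foot w [[257.09665971 213.29161521]] s [[202.4, 156.9], [199.0, 146.8]] d [[218.3, 172.6], [214.9, 164.4]]
wcrop 157 101
```

View pics/m3.png

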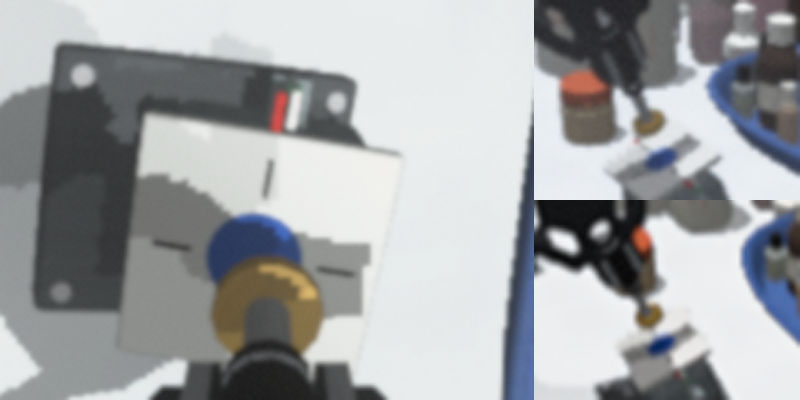

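The foot is about 35 mm off the panel and looks square. In the wrist crop the foot spans x 212–323 and y 257–358, and the spot is centred at (254,257). I'll fit the foot's actual place in the hand from its brass silhouette.

```bash
cat > fit.py <<'E'
import sys
from h import *
from scipy.spatial.transform import Rotation as R
from scipy.optimize import minimize
t=sys.argv[1]; s=status.get_state(); q=s['ee_rot'];T=R.from_quat(np.r_[q[1:],q[0]])
th=np.linspace(0,2*np.pi,60); K=8
def cyl(r,z0,z1): return np.vstack([np.c_[r*np.cos(th),r*np.sin(th),0*th+z] for z in(z0,z1)])
def poly(pf,c,P,sh,x0,y0):
    m=np.zeros(sh,np.uint8); p=((pf(c,P)-[x0,y0]+.5)*K).astype(np.float32)
    cv2.fillConvexPoly(m,cv2.convexHull(p).astype(np.int32)[:,0],1); return m
def render(pf,c,p,sh,x0,y0):
    ax=R.from_euler('xy',[p[2],p[3]])
    # probe: origin foot underside; z up = -tool z
    def w(L): return s['tool_pos']+T.apply(ax.apply(L*[1,-1,-1]+[0,0,.020])+[p[0],p[1],.0547-.020])
    m=poly(pf,c,w(cyl(.015,0,.008)),sh,x0,y0)
    for z in((.006,.008,.04,.11),):
        m&=1-poly(pf,c,w(cyl(.006,.008,.04)),sh,x0,y0); m&=1-poly(pf,c,w(cyl(.0105,.04,.11)),sh,x0,y0)
    return cv2.resize(m.astype(np.float32),None,fx=1/K,fy=1/K,interpolation=cv2.INTER_AREA)
V=[]
for nm,pf in (('w',fproj),('s',proj),('d',proj)):
    c=load(nm+t); u=pf(c,s['tool_pos']+T.apply([0,0,.0547]))[0]; h=40 if nm=='w' else 14
    x0,y0=int(u[0])-h,int(u[1])-h; i=c['img'][y0:y0+2*h,x0:x0+2*h].astype(float)
    m=np.clip((i[...,0]-i[...,2]-20)/35,0,1)*((i[...,0]-i[...,1])<75)
    n,l,st,_=cv2.connectedComponentsWithStats((m>.3).astype(np.uint8)); k=1+np.argmax(st[1:,4]); m=m*cv2.dilate((l==k).astype(np.uint8),np.ones((3,3)))
    V.append((pf,c,m,m.shape[0]*K,x0,y0)); print(nm,'area',m.sum().round(1))
def cost(p,views):
    return sum(abs(render(f,c,p,(n,n),x,y)-m).sum()/m.sum() for f,c,m,n,x,y in (V[v] for v in views))
for views,tilt in (((0,),0),((1,),0),((2,),0),((0,1,2),0)):
    g=lambda p:cost([p[0]*1e-3,p[1]*1e-3,0,0],views)
    b=min((minimize(g,[x,y],method='Nelder-Mead',options=dict(initial_simplex=[[x,y],[x+2,y],[x,y+2]])) for x in(-2,1) for y in(-1,1)),key=lambda r:r.fun)
    print('views',views,'offset tool mm',b.x.round(2),b.fun.round(3))
E
python3 fit.py 3
```

```text
w area 687.2
s area 19.1
d area 25.9
views (0,) offset tool mm [-3.24  0.06] 0.422
views (1,) offset tool mm [ 4.5 -0.5] 2.034
views (2,) offset tool mm [ 3.68 -1.66] 0.85
views (0, 1, 2) offset tool mm [-0.84 -1.06] 3.606
```

```bash
cat >> fit.py <<'E'
if len(sys.argv)>2:
    for v in (0,2,1):
        f,c,m,n,x,y=V[v]; r=render(f,c,[0,0,0,0],(n,n),x,y); print('rendered area',r.sum())
        i=c['img'][y:y+len(m),x:x+len(m)]; o=i.copy(); o[...,1]=255*m; o2=i.copy(); o2[...,1]=255*r
        q_=np.hstack([cv2.resize(z,(260,260),interpolation=cv2.INTER_NEAREST) for z in(i,o,o2)])
        out=q_[:196] if 0 else q_; allq=out if v==0 else np.vstack([allq,out])
    cv2.imwrite('pics/'+sys.argv[2],cv2.resize(allq,(600,600))[:,:,::-1])
E
python3 fit.py 3 dbg.png
```

```text
w area 687.2
s area 19.1
d area 25.9
views (0,) offset tool mm [-3.24  0.06] 0.422
views (1,) offset tool mm [ 4.5 -0.5] 2.034
views (2,) offset tool mm [ 3.68 -1.66] 0.85
views (0, 1, 2) offset tool mm [-0.84 -1.06] 3.606
rendered area 977.7344
rendered area 48.84375
rendered area 58.8125
```

View pics/dbg.png

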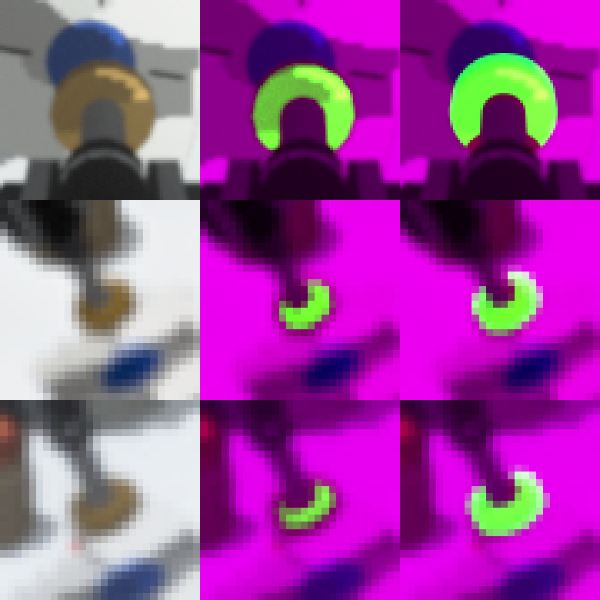

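Overlay (top row, then side, scene): the brass threshold is too tight, and the real foot sits a few pixels lower in the wrist view than modelled. I'll use a saturation mask and fit the tilt as well.

```bash
python3 - <<'E'
s=open('fit.py').read()
s=s.replace("m=np.clip((i[...,0]-i[...,2]-20)/35,0,1)*((i[...,0]-i[...,1])<75)","m=np.clip(((i[...,0]-i[...,2])/(i[...,0]+1)-.12)/.2,0,1)*((i[...,0]-i[...,1])<75)*(i[...,0]>45)\n    if nm!='w': m[:h-5]=0")
a,b=s.split("for views,tilt in"); b=b[b.index("if len(sys"):]
s=a+'''for views,n in (((0,),2),((0,),3),((0,),4),((0,1,2),4),((1,2),2)):
    g=lambda p:cost(np.r_[p[:2]*1e-3,[p[3]*.02 if n>3 else 0,p[2]*.02 if n>2 else 0]],views)
    best=None
    for x in(-3,0):
        z=np.r_[x,0,np.zeros(n-2)]; r=minimize(g,z,method='Nelder-Mead',options=dict(initial_simplex=np.vstack([z,z+2*np.eye(n)]),maxiter=250))
        if best is None or r.fun<best.fun: best=r
    print(views,'off mm',best.x[:2].round(2),'tilt(y,x) rad',(best.x[2:]*.02).round(3),best.fun.round(3))
'''+b
open('fit.py','w').write(s)
E
python3 fit.py 3 dbg2.png
```

```text
w area 891.4
s area 29.8
d area 31.9
(0,) off mm [-2.77 -0.02] tilt(y,x) rad [] 0.146
(0,) off mm [-3.1  -0.02] tilt(y,x) rad [0.021] 0.144
(0,) off mm [-2.99  0.05] tilt(y,x) rad [0.015 0.005] 0.145
(0, 1, 2) off mm [1.87 1.62] tilt(y,x) rad [-0.29   0.088] 1.545
(1, 2) off mm [ 3.34 -1.43] tilt(y,x) rad [] 1.555
rendered area 977.7344
rendered area 48.84375
rendered area 58.8125
```

The wrist-only fit puts the foot about 2–3 mm toward −tool x with little tilt. The far views are too coarse to use. I'll move to about 6 mm standoff and compare foot and spot in the same frame.

```bash
python3 -m crank '[0.1,-0.01,-0.48,0,0,0,0.1,-0.01,-0.48,0,0,0,0.1,-0.01,-0.48,0,0,0,0,0,0,0,0,0,0,0,0,0,0,0,0,0,0,0,0,0]'
python3 view.py 4; python3 fit.py 4 dbg4.png
```

```text
time: 9.8
tool_pos: [0.4802, 0.218, 0.1357]
ee_rot: [0.141, 0.696, 0.696, 0.101]
ft_force: [-0.8, -0.0, -0.5]
width: 0.0185
t 9.8 [0.48017998 0.21797498 0.13571991] [-0.79123753 -0.01199723 -0.5030892 ] [ 0.07365608  0.22310749 -0.04398737] 0.018459436164497148
tool z in panel frame [ 3.e-04  1.e-04 -1.e+00] foot in panel mm [-1.25  1.85  5.05] toolx in panel [-0.16  0.99  0.  ]
proj spot w [[258.32499033 213.12775424]] foot w [[257.08504725 213.28592992]] s [[202.4, 156.9], [201.1, 155.6]] d [[218.3, 172.6], [217.2, 171.4]]
wcrop 157 101
w area 902.5
s area 34.2
d area 38.4
(0,) off mm [-2.76 -0.57] tilt(y,x) rad [] 0.141
(0,) off mm [-3.11 -0.49] tilt(y,x) rad [0.025] 0.14
(0,) off mm [-2.81 -0.12] tilt(y,x) rad [0.006 0.03 ] 0.14
(0, 1, 2) off mm [0.97 0.76] tilt(y,x) rad [-0.224  0.13 ] 1.186
(1, 2) off mm [ 2.33 -1.88] tilt(y,x) rad [] 1.054
rendered area 983.71875
rendered area 47.125
rendered area 57.4375
```

View pics/m4.png

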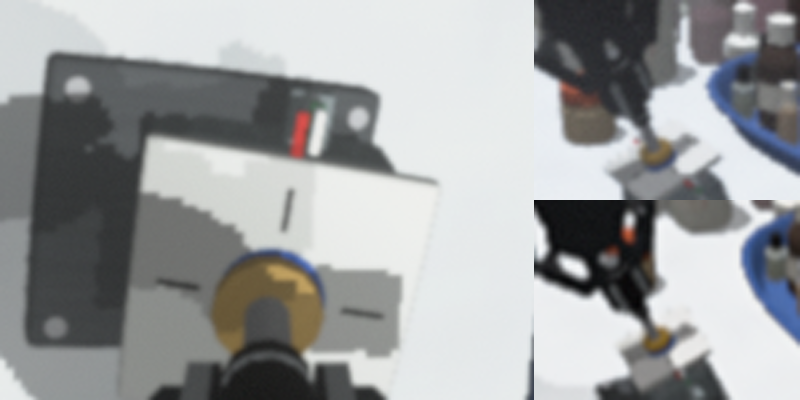

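Wrist crop: a blue sliver shows above the foot, and ticks end at (157,279), (383,318) and (292,189). I'll locate the spot from those ticks in this same frame, so calibration error cancels.

```bash
cat > reg.py <<'E'
import sys
from h import *
from scipy.spatial.transform import Rotation as R
from scipy.optimize import least_squares
def reg(t,ends,x0,y0,off,depth,k=534/200,ky=400/150):
    c=load('w'+t); s=status.get_state(); q=s['ee_rot'];T=R.from_quat(np.r_[q[1:],q[0]])
    Q=R.from_euler('z',-.165)*R.from_euler('y',-.349); n=Q.apply([0,0,1])
    U=np.array([((x+.5)/k-.5+x0,(y+.5)/ky-.5+y0) for x,y in ends]); r=.0319
    L=np.array([[-r,0,0],[r,0,0],[0,r,0]]); S0=np.array([.5012,.2126,.08])-n*depth
    f=lambda p:(fproj(c,S0+Q.apply(L+[p[0],p[1],0]))-U).ravel()
    b=least_squares(f,[0,0],x_scale=1e-3); print('spot shift in panel mm',b.x*1e3,'resid px',b.fun.round(2))
    foot=s['tool_pos']+T.apply([off[0],off[1],.0547])
    d=Q.inv().apply(foot-S0)*1e3; print('foot panel',d.round(2),'foot minus seen spot',(d[:2]-b.x*1e3).round(2))
E
python3 -c "
from reg import *
reg('4',[(157,279),(383,318),(292,189)],157,101,(-.00277,-.0005),0)"
```

```text
spot shift in panel mm [-0.04948064  0.23250659] resid px [ 0.05  0.82  0.14 -0.83 -0.19 -0.02]
foot panel [-1.04 -0.86  5.37] foot minus seen spot [-0.99 -1.09]
```

View pics/dbg4.png

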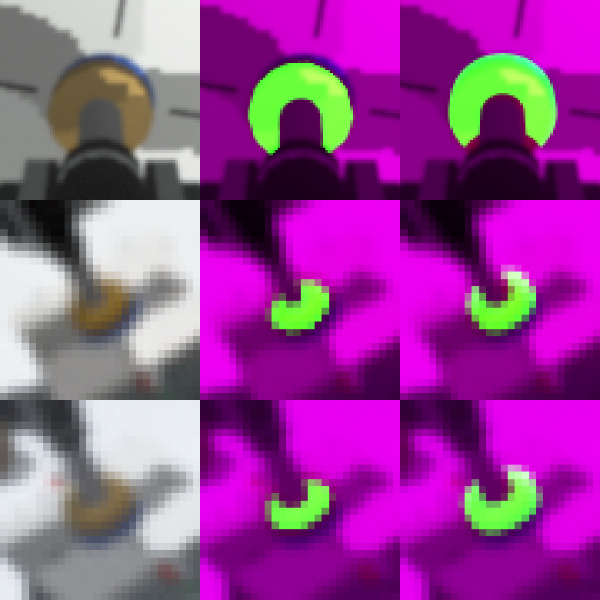

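Foot and spot are about 1 mm apart on each axis. I'll correct that, advance 7 mm gently along the normal and read the force.

```bash
python3 -m crank '[0.055,0.047,0.017,0,0,0,0,0,0,0,0,0,0.017,-0.003,-0.047,0,0,0,0.017,-0.003,-0.047,0,0,0,0.017,-0.003,-0.047,0,0,0,0.017,-0.003,-0.047,0,0,0,0.017,-0.003,-0.047,0,0,0,0.017,-0.003,-0.047,0,0,0,0.017,-0.003,-0.047,0,0,0,0,0,0,0,0,0,0,0,0,0,0,0,0,0,0,0,0,0]'
cat > st2.py <<'E'
from h import *
from scipy.spatial.transform import Rotation as R
s=status.get_state();q=s['ee_rot'];T=R.from_quat(np.r_[q[1:],q[0]]);Q=R.from_euler('z',-.165)*R.from_euler('y',-.349)
print('t',s['time'],'foot panel mm',(1e3*Q.inv().apply(s['tool_pos']+T.apply([-.00277,-.0005,.0547])-[.5012,.2126,.08])).round(2),'F panel',Q.inv().apply(s['ft_force']).round(2),'tau tool',T.inv().apply(s['wrist_torque']).round(3),s['width'],'toolz',Q.inv().apply(T.apply([0,0,1])).round(4))
E
python3 st2.py
```

```text
time: 11.15
tool_pos: [0.4834, 0.2184, 0.1293]
ee_rot: [0.141, 0.696, 0.696, 0.101]
ft_force: [-2.3, 0.5, 0.2]
width: 0.0187
t 11.15 foot panel mm [-0.57  0.01 -2.02] F panel [-2.14  0.09  1.01] tau tool [ 0.477 -0.048  0.046] 0.018687761242465243 toolz [-2.e-04 -1.e-04 -1.e+00]
```

```bash
python3 -m crank '[0.017,-0.003,-0.047,0,0,0,0.017,-0.003,-0.047,0,0,0,0.017,-0.003,-0.047,0,0,0,0.017,-0.003,-0.047,0,0,0,0,0,0,0,0,0,0,0,0,0,0,0,0,0,0,0,0,0,0,0,0,0,0,0]'
python3 st2.py; python3 view.py 5; python3 fit.py 5 dbg5.png; python3 st2.py
```

```text
time: 11.95
tool_pos: [0.4848, 0.2182, 0.1255]
ee_rot: [0.141, 0.696, 0.696, 0.101]
ft_force: [-2.6, 0.1, 2.5]
width: 0.0188
t 11.95 foot panel mm [-0.52  0.04 -6.06] F panel [-1.54 -0.32  3.27] tau tool [ 0.614  0.003 -0.014] 0.018806114459003355 toolz [-1.e-04 -0.e+00 -1.e+00]
t 11.95 [0.48481559 0.21822657 0.12554545] [-2.57939249  0.11000048  2.5449241 ] [ 0.00410983  0.61389664 -0.02035167] 0.018806114459003355
tool z in panel frame [-1.e-04 -0.e+00 -1.e+00] foot in panel mm [-0.48  2.86 -6.06] toolx in panel [-0.16  0.99 -0.  ]
proj spot w [[257.07128989 220.41677516]] foot w [[257.05158582 213.26358129]] s [[202.4, 156.9], [202.4, 158.1]] d [[218.3, 172.6], [218.6, 173.4]]
wcrop 157 101
w area 916.0
s area 33.8
d area 39.8
(0,) off mm [-2.74 -0.48] tilt(y,x) rad [] 0.13
(0,) off mm [-3.15 -0.43] tilt(y,x) rad [0.027] 0.125
(0,) off mm [-3.14 -0.25] tilt(y,x) rad [0.026 0.013] 0.125
(0, 1, 2) off mm [1.23 0.62] tilt(y,x) rad [-0.242  0.117] 1.177
(1, 2) off mm [ 1.57 -2.19] tilt(y,x) rad [] 0.988
rendered area 978.8594
rendered area 47.0
rendered area 56.71875
t 12.1 foot panel mm [-0.53  0.03 -6.08] F panel [-2.23 -0.23  4.08] tau tool [ 0.622 -0.021  0.019] 0.0186530902399322 toolz [-0.e+00 -1.e-04 -1.e+00]
```

View pics/m5.png

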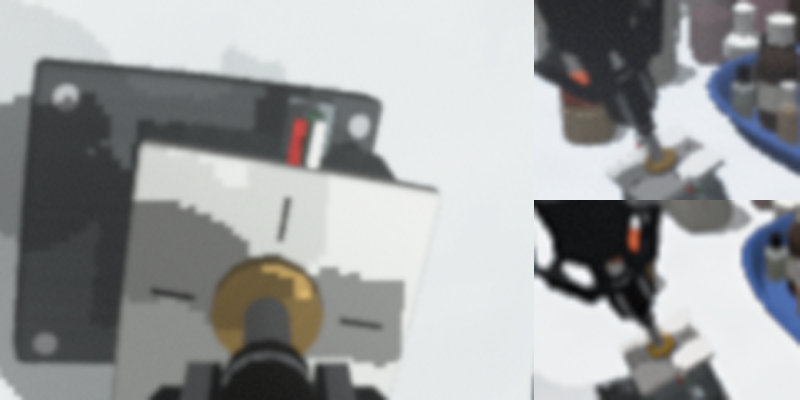

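The foot now covers the spot completely, with ticks ending at (151,290), (383,326) and (288,197). I'll register the centring again at 5.5 mm depth and zoom in on the foot and pointers.

```bash
python3 -c "
from reg import *
reg('5',[(151,290),(383,326),(288,197)],157,101,(-.00275,-.0005),.0055)
w=load('w5')['img'];a=load('s5')['img'];b=load('d5')['img']
cr=lambda i,x,y,w,h,W,H:cv2.resize(i[y:y+h,x:x+w],(W,H),interpolation=cv2.INTER_CUBIC)
m=np.hstack([cr(w,205,130,120,120,600,600),np.vstack([cr(w,255,130,32,32,200,200),cr(a,190,142,32,32,200,200),cr(b,202,155,32,32,200,200)])])
cv2.imwrite('pics/z5.png',m[:,:,::-1])"
```

```text
spot shift in panel mm [-0.13081101  0.56645796] resid px [ 0.02  0.23 -0.17 -0.04  0.14 -0.18]
foot panel [-0.54  0.05 -0.58] foot minus seen spot [-0.41 -0.51]
```

View pics/z5.png

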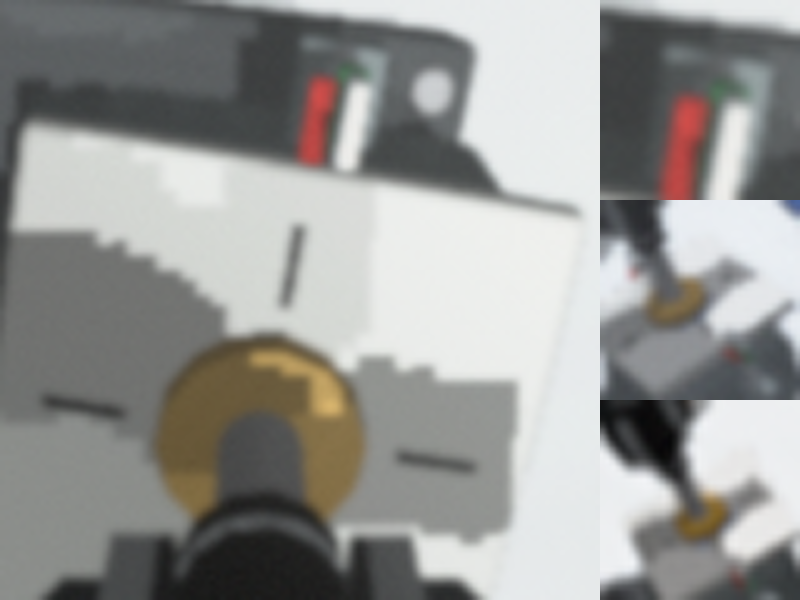

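```bash
python3 -m crank '[0.014,-0.002,-0.038,0,0,0,0,0,0,0,0,0,0,0,0,0,0,0,0,0,0,0,0,0,0,0,0,0,0,0,0,0,0,0,0,0,0,0,0,0,0,0]'
python3 st2.py; python3 - <<'E'
from h import *
for n in('w6',): grab('wrist',n)
for k in range(6): grab('side',f'x{k}')  # 0.05 s each: average the force
E
python3 st2.py
python3 - <<'E'
from h import *
# vertical travel of the panel's far tick/edge vs fixed base between w4 (rest) and w6: phase shift of side views, rest d4 -> d6
a=load('d4')['img'];b=load('x5')['img']
g=lambda i:cv2.cvtColor(i,cv2.COLOR_RGB2GRAY).astype(np.float32)
# red pointer centroid (right side) in side + scene view
def red(i,x,y,w,h):
    p=i[y:y+h,x:x+w].astype(float);m=np.clip(p[...,0]-p[...,1:3].max(2)-25,0,None);yy,xx=np.mgrid[:h,:w]
    return (x+(m*xx).sum()/m.sum(),y+(m*yy).sum()/m.sum(),m.sum())
print(red(a,215,172,18,20),red(b,215,172,18,20))
c=load('d4'); n=np.array([-.337,.056,.940]); P=np.array([.5012,.2126,.08])-.043*np.array([.164,.986,0])
for d in(0,4,6.5,9): print(d,proj(c,P-n*(d*1e-3)))
w=load('w6')['img'];cr=lambda i,x,y,w,h,W,H:cv2.resize(i[y:y+h,x:x+w],(W,H),interpolation=cv2.INTER_CUBIC)
m=np.hstack([cr(w,205,130,120,120,600,600),np.vstack([cr(i,212,166,24,36,200,300) for i in(a,b)])])
cv2.imwrite('pics/z6.png',m[:,:,::-1])
E
```

```text
time: 12.8
tool_pos: [0.4851, 0.2182, 0.1248]
ee_rot: [0.141, 0.696, 0.696, 0.101]
ft_force: [-3.4, 0.3, 3.8]
width: 0.0184
t 12.8 foot panel mm [-0.47  0.04 -6.88] F panel [-1.89 -0.3   4.71] tau tool [ 0.606 -0.007  0.026] 0.018444035787000178 toolz [ 0. -0. -1.]
t 13.15 foot panel mm [-0.47  0.04 -6.88] F panel [-2.5   0.53  4.46] tau tool [0.596 0.044 0.034] 0.01851565881620778 toolz [ 0. -0. -1.]
(np.float64(218.0), np.float64(172.0), np.float64(1.0)) (np.float64(219.5), np.float64(173.5), np.float64(4.0))
0 [[222.73989504 180.07565867]]
4 [[223.2172465  180.88826916]]
6.5 [[223.51465084 181.39454997]]
9 [[223.811335  181.8996048]]
```

View pics/z6.png

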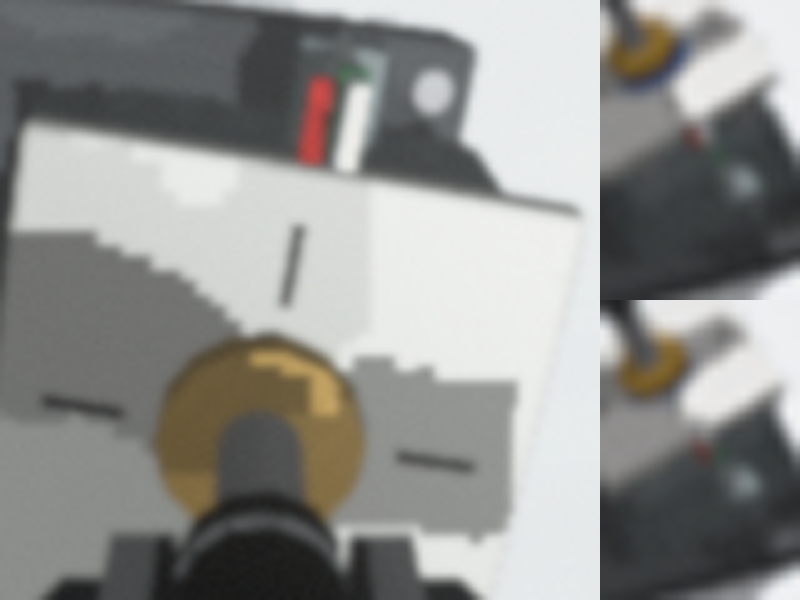

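The side view shows the red pointer moved down beside the green band. The force (about 4.6 N), the foot's travel (6.9 mm) and the image all agree, so I'm handing in.

```bash
python3 -c "
from bench import manip; print(manip.sign_off())"
```

```text
the job is handed in; nothing more can be done
None
```

I took the medium probe (30 mm foot, middle nest) from the rack. I set it square on the blue spot and pressed the panel in, then handed the job in at about 13 s while still holding the probe there.

**Last checks**
- **Right probe:** its foot measured 29.6 mm in the image; the large one next to it measured 38.6 mm.
- **Depth:** the arm's position puts the panel about 6.9 mm in. The normal force of about 4.5–4.7 N implies roughly 6–7 mm. In the side view the red pointer moved down beside the green band; the pointers are only a few pixels across, so that check is coarse.
- **Centring:** by my last fit, the foot is about 0.4–0.5 mm off the spot centre along each panel axis, or about 0.7 mm overall. I left that uncorrected.
- **Squareness:** the tool axis matches my measured panel normal to within 0.1°.

**Checks that failed or disagreed**
- The wrist-image fits hinted at up to about 1.5° of probe tilt in the grip. This was poorly determined, and I relied on the foot seating flat.
- The silhouette fits from the scene and side cameras were too coarse, so I ignored them.
- About 2 N of sideways force reads at the wrist, of which about 1 N was there before contact.
- I took no final picture of the rack or the bystanders. The fingers and the carried probe kept clear of them by plan.
- I viewed 12 pictures, two over the budget.

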